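Tighten the plant press

TASK

Tighten the plant press: turn the red clamp knob clockwise until it is hard against its end stop, then the yellow one, then the blue one, each fully home before you start the next. Leave the dish on the press, the beaker and the jar where they stand.

Things in the scene. Friction and masses are not known exactly. Their poses are not given: they have to be found in the camera images.
- press: Wooden plant press lying flat, fixed on the black table: two plywood boards 260 x 320 mm with blotters between, 55 mm high. Origin under its centre, on the table; z is up. Three clamp knobs stand on it, in any of three places 155 to 200 mm apart. Each knob turns on a captive bolt with a 16 mm thick shank, 14 mm of it bare between the bar and a 52 mm wide, 6 mm thick steel flange.
- grip_red (a point): Centre of the red knob, a T-bar handle 70 mm long, 17 mm wide and 30 mm tall. The point lies on the upright turning axis, half-way up the bar (15 mm below its top and 15 mm above its underside), about 90 mm above the table. The bar runs along this frame's x (a white dot on top marks the +x end) and starts at any angle; z is up.
- knob_red (a joint): Turn of the red knob in rad; grows as it turns clockwise seen from above (tightening). Dry friction of 0.1 to 0.15 N m holds it where it is left. It starts between 0.2 and 0.9. The rigid end stop is unmarked, at a different turn on each bolt (2.2 to 3.2), and must be felt: the knob stops turning and the moment rises sharply (beyond 0.6 N m if gripped firmly, 40 N or more). 
- grip_yellow (a point): Centre of the yellow knob, a T-bar handle 70 mm long, 17 mm wide and 30 mm tall. The point lies on the upright turning axis, half-way up the bar (15 mm below its top and 15 mm above its underside), about 90 mm above the table. The bar runs along this frame's x (a white dot on top marks the +x end) and starts at any angle; z is up.
- knob_yellow (a joint): Turn of the yellow knob in rad; grows as it turns clockwise seen from above (tightening). Dry friction of 0.1 to 0.15 N m holds it where it is left. It starts between 0.2 and 0.9. The rigid end stop is unmarked, at a different turn on each bolt (2.2 to 3.2), and must be felt: the knob stops turning and the moment rises sharply (beyond 0.6 N m if gripped firmly, 40 N or more). 
- grip_blue (a point): Centre of the blue knob, a T-bar handle 70 mm long, 17 mm wide and 30 mm tall. The point lies on the upright turning axis, half-way up the bar (15 mm below its top and 15 mm above its underside), about 90 mm above the table. The bar runs along this frame's x (a white dot on top marks the +x end) and starts at any angle; z is up.
- knob_blue (a joint): Turn of the blue knob in rad; grows as it turns clockwise seen from above (tightening). Dry friction of 0.1 to 0.15 N m holds it where it is left. It starts between 0.2 and 0.9. The rigid end stop is unmarked, at a different turn on each bolt (2.2 to 3.2), and must be felt: the knob stops turning and the moment rises sharply (beyond 0.6 N m if gripped firmly, 40 N or more). 
- dish_mid (a point): Centre of a shallow clear dish (58 mm wide, 13 mm high) standing loose on a far corner of the press; leave it alone.
- beaker_mid (a point): Centre of a clear beaker (70 mm wide, 95 mm high) standing loose near the left end of the press; leave it alone.
- jar_mid (a point): Centre of a green glass jar (64 mm wide, 85 mm high) standing loose near the right end of the press; leave it alone.

How it is judged:
By the outcome, as a careful person would: the job done as asked, in the order asked, and still so for the second after the job is handed in, with the robot touching nothing.
It also fails if it takes over 72 s, if anything falls off the work surface, if the arm or the gripper's body presses on something with over 40 N, if the wrist force passes 120 N, or if a joint passes its speed limit or range.

ROBOT

A 7-joint arm with a two-finger parallel gripper is mounted at the origin on the work surface. World frame = base frame: x ahead of the robot, y to its left, z up, the work surface at z = 0. Lengths are in mm, angles in rad, forces in N, time in s.
With the tool pointing down it reaches from about 400 to 900 mm from the base axis. Payload 5.6 kg.
Tool frame: the origin (TCP) lies at the very end of the fingers, on their centre line; the grasp point (between the pads) lies 19 mm behind it; z points along the fingers, y is the direction in which the jaws open and shut (so a half turn about z gives the same grasp; the last joint's range is limited). The gripper opens to 92 mm and grips with 3 to 60 N. Pads are 20 mm wide; open, the fingers measure 128 mm over their backs; the gripper's body (75 mm by 189 mm) begins 69 mm behind the grasp point.
Start: joints at [1.177, 0.468, -0.012, 1.603, 0.006, 1.071, -0.056], TCP at [223.331, -610.436, 214.592] pointing down, gripper open.
Joint ranges: [-2.53, 2.53], [-0.31, 2.02], [-1.57, 1.55], [0.28, 2.44], [-1.29, 4.43], [0.15, 1.84], [-2.92, 2.92]. Speed limits (rad/s): [2.57, 2.57, 3.14, 3.14, 3.14, 3.14, 3.14].

INTERFACE

Orientations are given as a unit quaternion [w, x, y, z].
In Python, from bench import bot gives the robot as it stands.
- The arm moves only by the tool servo_tool, never from a script. Its argument "increments" is a list of rows, each an object of numbers: "ax", "ay", "az": the turn, a rotation vector about the tool's x, y, z in rad; "tx", "ty", "tz": the shift along the tool's x, y, z in cm; "jaw": the closure in counts, from 0 (fully open) to 255 (shut). In form: [{"ax": .., "ay": .., "az": .., "tx": .., "ty": .., "tz": .., "jaw": ..}, ...]. A call has 1 to 5 rows; each row is the pose to reach, as a shift and turn from the pose commanded when the call began, along the tool's axes at that moment; what a row does not reach only later rows make up. A row lasts 1/12 s, in which the tool goes at most 41.7 mm and 7.16 degrees, less where a joint would pass 70% of its speed; a pose out of reach is approached as far as the arm can. A call with a gripper value outside its range is refused whole. The fingers move at their own pace and stop on an object; "squeeze" is the grip in N (left out, the last holds). Time passes only in rows, so rows that repeat a pose let the fingers close. It gives the time, the measured TCP pose, the force and the opening at its end, in the units of the state.
- bot.get_state(): the state, without advancing time (a new reading comes with each control period).
- bot.get_image(name): name is "side" or "top"; returns (picture, depth): 420x560x3 uint8, blue, green, red; 420x560 float32, mm along the optical axis (not along the pixel's ray), 0 where there is no reading.
- bot.camera_params(name): a dict with "intrinsics" (3x3 intrinsics, pixels), "dist" ([k1, k2, p1, p2, k3] as OpenCV has them; the pictures are not rectified), "world_from_camera" (4x4, takes a point from camera to world coordinates). Camera axes: x right, y down, z forward; pixel columns grow to the right and rows downward; lengths in mm; the calibration is good to about 2 mm. A picture is of the moment at which its call begins. camera_params takes no time and is no camera call.
- bot.sign_off(): hands the job in, once; it reports no verdict.
The state is a dict: "clock": time; "q": joint angles; "joint_vel": joint speeds; "tau": joint torques, N m; "eef_pos": TCP position; "tool_rot": TCP orientation; "contact_force": force on the tool from outside, world axes, zero at the start; "moment": the same for the moment, N m; "finger_gap": opening from 0.0 (shut) to 1.0 (fully open).
Only numpy, scipy, OpenCV 4.12 (cv2) and the standard library are available. Lean on these libraries where they do the work, as an engineer would, in place of code of your own. Each camera call takes 0.05 s, during which the arm holds its last target. There are 200 camera calls.

## Working session

There is one attempt and no reset: what is moved stays moved. The work goes in short steps, Python scripts to look and compute and a tool call to move; the robot and the scene stay as the last step left them, time stands still between calls to the robot, and variables do not carry over. Pictures are saved under pics/ and viewed, about 8 in all and at most 12, crops included, and the job is handed in when it is done.

Besides the shell and the picture viewer there is one more tool, called after ">>>" by a JSON object that holds its "method" and its "body". servo_tool: Moves the arm, as the interface text tells. Its arguments: {"type":"object","properties":{"increments":{"type":"array"},"squeeze":{"type":"number"}},"required":["increments"]}

```bash
mkdir -p pics; ls
python3 - <<'E'
from bench import bot
import cv2,numpy as np
s=bot.get_state();print(s)
for n in("top","side"):
    im,d=bot.get_image(n);cv2.imwrite(f"pics/{n}0.png",im);np.save(f"pics/{n}0.npy",d)
    p=bot.camera_params(n);print(n,p)
E
```

```text
pics
{'clock': 0.0, 'q': array([ 1.17699948,  0.46837774, -0.01160118,  1.60360133,  0.00600429,
        1.07138948, -0.05632554]), 'joint_vel': array([-0.00240224, -0.00074846, -0.00027812,  0.00081413,  0.00030352,
       -0.00100203,  0.00053897]), 'tau': array([-9.44480053e-04, -5.20576715e+01, -1.22692893e-02, -2.43743044e+01,
       -5.65705611e-02,  1.72270444e-02,  1.47957985e-04]), 'eef_pos': array([ 223.10606986, -609.90289681,  213.64920923]), 'tool_rot': array([-8.44066779e-04,  9.84664486e-01,  1.74456559e-01, -2.13931023e-04]), 'contact_force': array([ 0.32729794, -0.51627328, -0.64983331]), 'moment': array([-0.01629291, -0.01339208,  0.02280984]), 'finger_gap': 0.9969956082300668}
top {'intrinsics': array([[422.34258872,   0.        , 280.44727331],
       [  0.        , 422.34258872, 205.51572999],
       [  0.        ,   0.        ,   1.        ]]), 'dist': array([-0.11886976,  0.        ,  0.        ,  0.        ,  0.        ]), 'world_from_camera': array([[ 3.62417037e-03, -9.87719047e-01,  1.56198432e-01,
         4.30912365e+02],
       [-9.99915618e-01, -1.63082962e-03,  1.28878571e-02,
         2.47619460e+01],
       [-1.24748489e-02, -1.56231960e-01, -9.87641612e-01,
         9.32763745e+02],
       [ 0.00000000e+00,  0.00000000e+00,  0.00000000e+00,
         1.00000000e+00]])}
side {'intrinsics': array([[386.01360107,   0.        , 284.93882213],
       [  0.        , 386.01360107, 204.68117704],
       [  0.        ,   0.        ,   1.        ]]), 'dist': array([0.02454448, 0.        , 0.        , 0.        , 0.        ]), 'world_from_camera': array([[-9.97062207e-01, -4.59227574e-02,  6.13029821e-02,
         5.15417105e+02],
       [-7.40517986e-02,  7.82491703e-01, -6.18241915e-01,
         5.71696050e+02],
       [-1.95777014e-02, -6.20965245e-01, -7.83593567e-01,
         7.57609082e+02],
       [ 0.00000000e+00,  0.00000000e+00,  0.00000000e+00,
         1.00000000e+00]])}
```

View pics/top0.png

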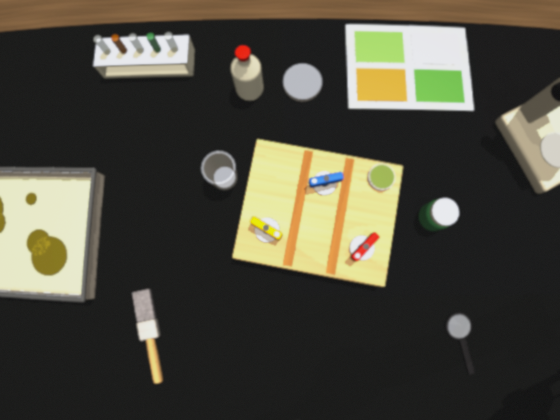

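View pics/side0.png

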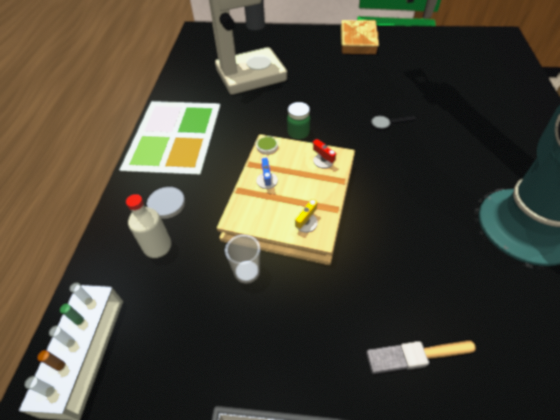

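Top view: red knob near (365,247), yellow (266,228), blue (326,180), dish (381,177), beaker (218,170) and jar (440,214). Next I measure the knobs.

```bash
cat > h.py <<'E'
import cv2,numpy as np
from bench import bot
R={'red':((0,8),(172,180)),'yellow':((25,34),),'blue':((100,128),)}
def ray(n,uv,z):
    p=bot.camera_params(n);T=p["world_from_camera"]
    x=cv2.undistortPoints(np.float32(uv).reshape(-1,1,2),p["intrinsics"],p["dist"])[:,0]
    d=np.c_[x,np.ones(len(x))]@T[:3,:3].T
    return T[:3,3]+d*((z-T[2,3])/d[:,2])[:,None]
def depthpts(n,uv,dep):
    p=bot.camera_params(n);T=p["world_from_camera"]
    x=cv2.undistortPoints(np.float32(uv).reshape(-1,1,2),p["intrinsics"],p["dist"])[:,0]
    return (np.c_[x,np.ones(len(x))]*dep[:,None])@T[:3,:3].T+T[:3,3]
def mask(im,c,smin=150):
    h=cv2.cvtColor(im,cv2.COLOR_BGR2HSV);m=0
    for a,b in R[c]: m=m|cv2.inRange(h,(a,smin,70),(b,255,255))
    return m
E
python3 - <<'E'
from h import *
roi={'top':{'red':(335,225,395,275),'yellow':(238,208,298,256),'blue':(296,160,356,205)},'side':{'red':(300,132,345,172),'yellow':(285,195,330,240),'blue':(245,150,290,195)}}
for n in roi:
    im=cv2.imread(f'pics/{n}0.png');d=np.load(f'pics/{n}0.npy')
    for c,(x0,y0,x1,y1) in roi[n].items():
        m=mask(im,c,190 if c=='yellow' else 150);k=np.zeros_like(m);k[y0:y1,x0:x1]=m[y0:y1,x0:x1]
        v,u=np.nonzero(k);uv=np.c_[u,v];dd=d[v,u];P=depthpts(n,uv[dd>0],dd[dd>0])
        r=cv2.minAreaRect(ray(n,uv,98)[:,:2].astype(np.float32))
        print(n,c,len(u),'px',uv.mean(0).round(1),'z%',np.percentile(P[:,2],[5,50,95]).round(),'rect',np.round(r[0],1),np.round(r[1],1),round(r[2],1))
        t=P[P[:,2]>98]
        if len(t)>10:
            r=cv2.minAreaRect(t[:,:2].astype(np.float32));w,V=np.linalg.eigh(np.cov(t[:,:2].T));a=V[:,1]
            print('  top pts',len(t),np.round(r[0],1),np.round(r[1],1),'ang',round(np.degrees(np.arctan2(a[1],a[0])),1))
im=cv2.imread('pics/top0.png')
s=[cv2.resize(im[y0:y1,x0:x1],None,fx=5,fy=5,interpolation=2)[:220,:260] for x0,y0,x1,y1 in roi['top'].values()]
cv2.imwrite('pics/crop1.png',np.hstack(s))
for k,uv in dict(jar=(444,212),dish=(381,177),beaker=(218,170)).items(): print(k,ray('top',[uv],{'jar':85,'dish':62,'beaker':60}[k]).round())
E
```

```text
top red 177 px [366.  244.4] z% [101. 106. 108.] rect [ 481.6 -130.6] [14.6 68.2] 45.8
  top pts 169 [ 481.4 -129.7] [14.  66.8] ang 135.7
top yellow 139 px [262.1 225.8] z% [103. 106. 108.] rect [517.6  65. ] [67.5 13.9] 57.4
  top pts 139 [517.1  64.6] [67.  13.5] ang 57.6
top blue 166 px [328.1 179.2] z% [ 99. 105. 108.] rect [616.2 -55.6] [16.6 66. ] 11.7
  top pts 159 [615.8 -54.8] [13.5 65.3] ang 105.3
side red 250 px [322.8 149.7] z% [ -1.  98. 105.] rect [ 485.5 -126.9] [33.  87.3] 36.7
  top pts 124 [ 485.7 -128.4] [16.9 69.8] ang 133.5
side yellow 133 px [304.3 213.3] z% [ 98. 103. 105.] rect [523.   70.6] [57.2 17.1] 61.5
  top pts 125 [522.8  72.3] [58.4 14.5] ang 58.8
side blue 48 px [265.2 165.8] z% [101. 104. 106.] rect [620.7 -55.3] [10.3 63.2] 11.0
  top pts 48 [620.  -51.2] [10.3 61.9] ang 100.4
jar [[ 552. -300.   85.]]
dish [[ 630. -177.   62.]]
beaker [[645. 170.  60.]]
```

View pics/crop1.png

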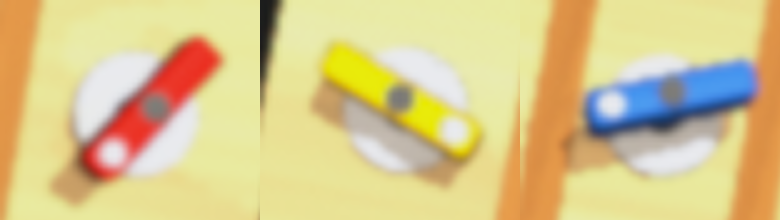

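```bash
cat >> h.py <<'E'
from scipy.spatial.transform import Rotation as Ro
def go(pos,yaw,state=None):
    "increment (cm, rad) from the measured pose to tool-down pose with tool x at yaw deg"
    s=state or bot.get_state();R0=Ro.from_quat(np.roll(s['tool_rot'],-1))
    Rt=Ro.from_euler('z',yaw,degrees=True)*Ro.from_euler('x',180,degrees=True)
    x=R0.as_matrix()[:,0]
    print('t',round(s['clock'],2),'tcp',s['eef_pos'].round(1),'yaw',np.degrees(np.arctan2(x[1],x[0])).round(1),'q',s['q'].round(2),'F',s['contact_force'].round(1),'Mz',s['moment'].round(2),'gap',round(s['finger_gap']*92,1))
    print('  t cm',(R0.inv().apply(np.array(pos)-s['eef_pos'])/10).round(2),'a',(R0.inv()*Rt).as_rotvec().round(3))
E
python3 - <<'E'
from h import *
for k,uv in dict(red=(366,246.2),yel=(266,227.6),blue=(326.4,178)).items(): print(k,ray('top',[uv],105).round(1))
go([482,-131,215],136)
E
```

```text
red [[ 481.3 -132.5  105. ]]
yel [[517.7  63.9 105. ]]
blue [[617.9 -56.4 105. ]]
t 0.1 tcp [ 223.1 -609.9  213.7] yaw 20.1 q [ 1.18  0.47 -0.01  1.6   0.01  1.07 -0.06] F [-1.1 -0.7 -0. ] Mz [ 0.08 -0.01  0.03] gap 91.9
  t cm [ 40.77 -36.08  -0.07] a [-1.000e-03 -2.000e-03 -2.023e+00]
```

>>> {"method": "servo_tool", "body": {"increments": [{"tx": 40.8,"ty": -36.1,"az": -2.02,"jaw": 0},{"tx": 40.8,"ty": -36.1,"az": -2.02,"jaw": 0},{"tx": 40.8,"ty": -36.1,"az": -2.02,"jaw": 0},{"tx": 40.8,"ty": -36.1,"az": -2.02,"jaw": 0},{"tx": 40.8,"ty": -36.1,"az": -2.02,"jaw": 0}], "squeeze": 50}}

```text
invalid input
```

```bash
python3 -c "
from h import *
go([483,-130.5,215],136)"
```

```text
t 0.1 tcp [ 223.1 -609.9  213.7] yaw 20.1 q [ 1.18  0.47 -0.01  1.6   0.01  1.07 -0.06] F [-1.1 -0.7 -0. ] Mz [ 0.08 -0.01  0.03] gap 91.9
  t cm [ 40.88 -36.1   -0.07] a [-1.000e-03 -2.000e-03 -2.023e+00]
```

>>> {"method": "servo_tool", "body": {"increments": [{"ax": 0,"ay": 0,"az": -2.02,"tx": 40.8,"ty": -36.1,"tz": 0,"jaw": 0},{"ax": 0,"ay": 0,"az": -2.02,"tx": 40.8,"ty": -36.1,"tz": 0,"jaw": 0},{"ax": 0,"ay": 0,"az": -2.02,"tx": 40.8,"ty": -36.1,"tz": 0,"jaw": 0},{"ax": 0,"ay": 0,"az": -2.02,"tx": 40.8,"ty": -36.1,"tz": 0,"jaw": 0},{"ax": 0,"ay": 0,"az": -2.02,"tx": 40.8,"ty": -36.1,"tz": 0,"jaw": 0}], "squeeze": 50}}

```text
clock: 0.52
eef_pos: [322.8, -425.1, 214.3]
tool_rot: [-0.0, 0.882, 0.471, -0.0]
contact_force: [-0.5, 0.3, 1.1]
finger_gap: 0.998
```

```bash
python3 -c "
from h import *
go([483,-130.5,215],136)"
```

```text
t 0.52 tcp [ 322.8 -425.1  214.3] yaw 56.2 q [ 1.04  0.29 -0.21  1.88  0.07  0.99  0.2 ] F [-0.5  0.3  1.1] Mz [-0.04 -0.13 -0.  ] gap 91.8
  t cm [33.4  -3.05 -0.07] a [-1.000e-03 -0.000e+00 -1.392e+00]
```

>>> {"method": "servo_tool", "body": {"increments": [{"ax": 0,"ay": 0,"az": -1.39,"tx": 33.4,"ty": -3.05,"tz": 0,"jaw": 0},{"ax": 0,"ay": 0,"az": -1.39,"tx": 33.4,"ty": -3.05,"tz": 0,"jaw": 0},{"ax": 0,"ay": 0,"az": -1.39,"tx": 33.4,"ty": -3.05,"tz": 0,"jaw": 0},{"ax": 0,"ay": 0,"az": -1.39,"tx": 33.4,"ty": -3.05,"tz": 0,"jaw": 0},{"ax": 0,"ay": 0,"az": -1.39,"tx": 33.4,"ty": -3.05,"tz": 0,"jaw": 0}]}}

```text
clock: 0.93
eef_pos: [423.4, -242.9, 214.6]
tool_rot: [0.0, 0.694, 0.72, -0.0]
contact_force: [1.5, -0.6, 0.0]
finger_gap: 0.996
```

```bash
python3 -c "
from h import *
go([483,-130.5,215],136)"
```

```text
t 0.93 tcp [ 423.4 -242.9  214.6] yaw 92.1 q [ 0.84  0.23 -0.44  1.97  0.12  0.97  0.38] F [ 1.5 -0.6  0. ] Mz [-0.09 -0.13 -0.03] gap 91.6
  t cm [11.01  6.36 -0.05] a [-0.     0.    -0.767]
```

>>> {"method": "servo_tool", "body": {"increments": [{"ax": 0,"ay": 0,"az": -0.767,"tx": 11,"ty": 6.36,"tz": 0,"jaw": 0},{"ax": 0,"ay": 0,"az": -0.767,"tx": 11,"ty": 6.36,"tz": 0,"jaw": 0},{"ax": 0,"ay": 0,"az": -0.767,"tx": 11,"ty": 6.36,"tz": 0,"jaw": 0},{"ax": 0,"ay": 0,"az": -0.767,"tx": 11,"ty": 6.36,"tz": 0,"jaw": 0},{"ax": 0,"ay": 0,"az": -0.767,"tx": 11,"ty": 6.36,"tz": 4,"jaw": 0}]}}

```text
clock: 1.35
eef_pos: [489.7, -130.4, 180.0]
tool_rot: [0.007, 0.437, 0.9, 0.001]
contact_force: [1.3, -1.5, 0.3]
finger_gap: 0.998
```

```bash
python3 -c "
from h import *
go([483,-130.5,115],136)"
```

```text
t 1.35 tcp [ 489.7 -130.4  180. ] yaw 128.2 q [ 0.69  0.33 -0.59  1.96  0.23  0.9   0.65] F [ 1.3 -1.5  0.3] Mz [-0.11 -0.2   0.01] gap 91.8
  t cm [ 0.47 -0.59  6.49] a [ 0.008  0.011 -0.136]
```

>>> {"method": "servo_tool", "body": {"increments": [{"ax": 0.008,"ay": 0.011,"az": -0.136,"tx": 0.47,"ty": -0.59,"tz": 3,"jaw": 0},{"ax": 0.008,"ay": 0.011,"az": -0.136,"tx": 0.47,"ty": -0.59,"tz": 6.2,"jaw": 0},{"ax": 0.008,"ay": 0.011,"az": -0.136,"tx": 0.47,"ty": -0.59,"tz": 6.2,"jaw": 0},{"ax": 0.008,"ay": 0.011,"az": -0.136,"tx": 0.47,"ty": -0.59,"tz": 6.2,"jaw": 0}]}}

```text
clock: 1.68
eef_pos: [474.7, -132.3, 111.6]
tool_rot: [-0.009, 0.38, 0.925, -0.001]
contact_force: [0.3, -0.4, 0.2]
finger_gap: 0.997
```

```bash
python3 -c "
from h import *
go([483,-130.5,71],136)
a=bot.get_image('side')[0][110:210,260:390];b=bot.get_image('top')[0][200:300,300:430]
cv2.imwrite('pics/c2.png',cv2.resize(np.hstack([a,b]),None,fx=3,fy=3,interpolation=2))"
```

```text
t 1.68 tcp [ 474.7 -132.3  111.6] yaw 135.3 q [ 0.68  0.43 -0.57  2.02  0.32  0.79  0.71] F [ 0.3 -0.4  0.2] Mz [-0.02 -0.16  0.  ] gap 91.7
  t cm [-0.52  0.75  4.05] a [-0.008 -0.015 -0.013]
```

View pics/c2.png

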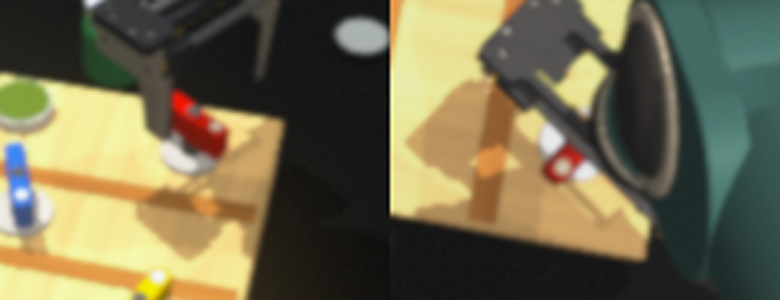

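The side view shows the open fingers on both sides of the red bar (at ~(200,120) in the crop). The top view agrees, but the arm hides much of the bar. I'll centre on the bar and lower.

```bash
python3 -c "
from h import *
go([483,-130.5,71],136)"
```

```text
t 1.78 tcp [ 477.  -132.8  114.1] yaw 135.3 q [ 0.68  0.43 -0.57  2.02  0.32  0.79  0.71] F [-0.5  1.4  0.6] Mz [ 0.01 -0.17  0.01] gap 92.0
  t cm [-0.3   0.61  4.3 ] a [-0.006 -0.01  -0.012]
```

>>> {"method": "servo_tool", "body": {"increments": [{"ax": -0.006,"ay": -0.01,"az": -0.012,"tx": -0.3,"ty": 0.6,"tz": 0,"jaw": 0},{"ax": -0.006,"ay": -0.01,"az": -0.012,"tx": -0.3,"ty": 0.6,"tz": 1.5,"jaw": 0},{"ax": -0.006,"ay": -0.01,"az": -0.012,"tx": -0.3,"ty": 0.6,"tz": 3,"jaw": 0},{"ax": -0.006,"ay": -0.01,"az": -0.012,"tx": -0.3,"ty": 0.6,"tz": 4.2,"jaw": 0},{"ax": -0.006,"ay": -0.01,"az": -0.012,"tx": -0.3,"ty": 0.6,"tz": 4.2,"jaw": 0}]}}

```text
clock: 2.2
eef_pos: [481.2, -130.4, 69.8]
tool_rot: [-0.001, 0.374, 0.927, -0.0]
contact_force: [-0.9, -0.3, 0.0]
finger_gap: 0.998
```

```bash
python3 -c "
from h import *
go([483,-130.5,71],136)"
```

```text
t 2.2 tcp [ 481.2 -130.4   69.8] yaw 136.0 q [ 0.63  0.5  -0.53  2.05  0.39  0.7   0.66] F [-0.9 -0.3  0. ] Mz [ 0.01 -0.09  0.03] gap 91.8
  t cm [-0.14  0.12 -0.12] a [-0.002 -0.002  0.   ]
```

>>> {"method": "servo_tool", "body": {"increments": [{"ax": 0,"ay": 0,"az": 0,"tx": -0.1,"ty": 0.1,"tz": 0,"jaw": 190},{"ax": 0,"ay": 0,"az": 0,"tx": -0.1,"ty": 0.1,"tz": 0,"jaw": 255},{"ax": 0,"ay": 0,"az": 0,"tx": -0.1,"ty": 0.1,"tz": 0,"jaw": 255},{"ax": 0,"ay": 0,"az": 0,"tx": -0.1,"ty": 0.1,"tz": 0,"jaw": 255},{"ax": 0,"ay": 0,"az": 0,"tx": -0.1,"ty": 0.1,"tz": 0,"jaw": 255}], "squeeze": 50}}

```text
clock: 2.62
eef_pos: [483.3, -130.6, 71.0]
tool_rot: [-0.0, 0.375, 0.927, -0.0]
contact_force: [-0.3, 1.2, 0.5]
finger_gap: 0.658
```

```bash
python3 -c "
from h import *
go([483,-130.5,71],136)"
```

```text
t 2.62 tcp [ 483.3 -130.6   71. ] yaw 136.0 q [ 0.63  0.5  -0.53  2.04  0.39  0.7   0.66] F [-0.3  1.2  0.5] Mz [ 0.01 -0.12 -0.05] gap 60.6
  t cm [ 0.03 -0.02  0.  ] a [-0.001 -0.001 -0.   ]
```

>>> {"method": "servo_tool", "body": {"increments": [{"ax": 0,"ay": 0,"az": 0,"tx": 0,"ty": 0,"tz": 0,"jaw": 255},{"ax": 0,"ay": 0,"az": 0,"tx": 0,"ty": 0,"tz": 0,"jaw": 255},{"ax": 0,"ay": 0,"az": 0,"tx": 0,"ty": 0,"tz": 0,"jaw": 255},{"ax": 0,"ay": 0,"az": 0,"tx": 0,"ty": 0,"tz": 0,"jaw": 255},{"ax": 0,"ay": 0,"az": 0,"tx": 0,"ty": 0,"tz": 0,"jaw": 255}]}}

```text
clock: 3.03
eef_pos: [482.9, -130.5, 70.5]
tool_rot: [-0.001, 0.375, 0.927, -0.0]
contact_force: [0.5, 0.3, -0.2]
finger_gap: 0.295
```

>>> {"method": "servo_tool", "body": {"increments": [{"ax": 0,"ay": 0,"az": 0,"tx": 0,"ty": 0,"tz": 0,"jaw": 255},{"ax": 0,"ay": 0,"az": 0,"tx": 0,"ty": 0,"tz": 0,"jaw": 255},{"ax": 0,"ay": 0,"az": 0,"tx": 0,"ty": 0,"tz": 0,"jaw": 255}]}}

```text
clock: 3.28
eef_pos: [482.2, -131.2, 70.4]
tool_rot: [-0.001, 0.375, 0.927, -0.001]
contact_force: [-3.6, -2.8, 1.7]
finger_gap: 0.181
```

```bash
python3 -c "
from h import *
go([483,-130.5,71],136)"
```

```text
t 3.28 tcp [ 482.2 -131.2   70.4] yaw 136.0 q [ 0.63  0.5  -0.53  2.04  0.39  0.7   0.66] F [-3.6 -2.8  1.7] Mz [-0.44  0.45  0.05] gap 16.7
  t cm [-0.01  0.1  -0.06] a [-0.003 -0.002 -0.   ]
```

>>> {"method": "servo_tool", "body": {"increments": [{"ax": 0,"ay": 0,"az": 0.08,"tx": 0,"ty": -0.1,"tz": 0,"jaw": 255},{"ax": 0,"ay": 0,"az": 0.19,"tx": 0,"ty": -0.1,"tz": 0,"jaw": 255},{"ax": 0,"ay": 0,"az": 0.3,"tx": 0,"ty": -0.1,"tz": 0,"jaw": 255},{"ax": 0,"ay": 0,"az": 0.41,"tx": 0,"ty": -0.1,"tz": 0,"jaw": 255},{"ax": 0,"ay": 0,"az": 0.5,"tx": 0,"ty": -0.1,"tz": 0,"jaw": 255}]}}

```text
clock: 3.7
eef_pos: [482.3, -131.2, 70.4]
tool_rot: [-0.001, 0.594, 0.804, -0.0]
contact_force: [-0.5, -1.2, -0.6]
finger_gap: 0.181
```

```bash
python3 -c "
from h import *
go([482.2,-131.2,71],136)"
```

```text
t 3.7 tcp [ 482.3 -131.2   70.4] yaw 107.1 q [ 0.54  0.47 -0.41  2.05  0.29  0.68  0.23] F [-0.5 -1.2 -0.6] Mz [-0.16  0.09  0.1 ] gap 16.6
  t cm [ 0.   -0.01 -0.06] a [-0.002 -0.001 -0.505]
```

>>> {"method": "servo_tool", "body": {"increments": [{"ax": 0,"ay": 0,"az": 0.11,"tx": 0,"ty": 0,"tz": 0,"jaw": 255},{"ax": 0,"ay": 0,"az": 0.22,"tx": 0,"ty": 0,"tz": 0,"jaw": 255},{"ax": 0,"ay": 0,"az": 0.33,"tx": 0,"ty": 0,"tz": 0,"jaw": 255},{"ax": 0,"ay": 0,"az": 0.44,"tx": 0,"ty": 0,"tz": 0,"jaw": 255},{"ax": 0,"ay": 0,"az": 0.55,"tx": 0,"ty": 0,"tz": 0,"jaw": 255}]}}

```text
clock: 4.12
eef_pos: [482.3, -131.2, 70.4]
tool_rot: [-0.001, 0.79, 0.613, -0.001]
contact_force: [-0.7, -1.9, -0.3]
finger_gap: 0.181
```

```bash
python3 -c "
from h import *
go([482.2,-131.2,71],136)"
```

```text
t 4.12 tcp [ 482.3 -131.2   70.4] yaw 75.6 q [ 0.43  0.45 -0.28  2.06  0.2   0.66 -0.23] F [-0.7 -1.9 -0.3] Mz [-0.17  0.03  0.15] gap 16.7
  t cm [-0.   -0.01 -0.06] a [-2.000e-03 -1.000e-03 -1.055e+00]
```

>>> {"method": "servo_tool", "body": {"increments": [{"ax": 0,"ay": 0,"az": 0.06,"tx": 0,"ty": 0,"tz": 0,"jaw": 255},{"ax": 0,"ay": 0,"az": 0.12,"tx": 0,"ty": 0,"tz": 0,"jaw": 255},{"ax": 0,"ay": 0,"az": 0.18,"tx": 0,"ty": 0,"tz": 0,"jaw": 255},{"ax": 0,"ay": 0,"az": 0.24,"tx": 0,"ty": 0,"tz": 0,"jaw": 255},{"ax": 0,"ay": 0,"az": 0.3,"tx": 0,"ty": 0,"tz": 0,"jaw": 255}]}}

```text
clock: 4.53
eef_pos: [482.4, -131.2, 70.4]
tool_rot: [-0.0, 0.872, 0.489, -0.001]
contact_force: [-1.4, -0.9, -0.2]
finger_gap: 0.183
```

```bash
python3 -c "
from h import *
go([482.2,-131.2,71],136)"
```

```text
t 4.53 tcp [ 482.4 -131.2   70.4] yaw 58.5 q [ 0.37  0.44 -0.21  2.06  0.15  0.65 -0.48] F [-1.4 -0.9 -0.2] Mz [-0.16 -0.02  0.16] gap 16.8
  t cm [-0.01 -0.02 -0.06] a [-0.002 -0.    -1.353]
```

>>> {"method": "servo_tool", "body": {"increments": [{"ax": 0,"ay": 0,"az": 0.07,"tx": 0,"ty": 0,"tz": 0,"jaw": 255},{"ax": 0,"ay": 0,"az": 0.14,"tx": 0,"ty": 0,"tz": 0,"jaw": 255},{"ax": 0,"ay": 0,"az": 0.21,"tx": 0,"ty": 0,"tz": 0,"jaw": 255},{"ax": 0,"ay": 0,"az": 0.28,"tx": 0,"ty": 0,"tz": 0,"jaw": 255},{"ax": 0,"ay": 0,"az": 0.35,"tx": 0,"ty": 0,"tz": 0,"jaw": 255}]}}

```text
clock: 4.95
eef_pos: [482.4, -131.2, 70.4]
tool_rot: [-0.0, 0.944, 0.329, -0.001]
contact_force: [-0.9, -1.2, -0.2]
finger_gap: 0.18
```

```bash
python3 -c "
from h import *
go([482.2,-131.2,71],136)"
```

```text
t 4.95 tcp [ 482.4 -131.2   70.4] yaw 38.4 q [ 0.3   0.44 -0.12  2.06  0.08  0.65 -0.78] F [-0.9 -1.2 -0.2] Mz [-0.21 -0.    0.09] gap 16.5
  t cm [-0.02 -0.02 -0.06] a [-0.002  0.    -1.703]
```

>>> {"method": "servo_tool", "body": {"increments": [{"ax": 0,"ay": 0,"az": 0.06,"tx": 0,"ty": 0,"tz": 0,"jaw": 255},{"ax": 0,"ay": 0,"az": 0.12,"tx": 0,"ty": 0,"tz": 0,"jaw": 255},{"ax": 0,"ay": 0,"az": 0.18,"tx": 0,"ty": 0,"tz": 0,"jaw": 255},{"ax": 0,"ay": 0,"az": 0.24,"tx": 0,"ty": 0,"tz": 0,"jaw": 255},{"ax": 0,"ay": 0,"az": 0.3,"tx": 0,"ty": 0,"tz": 0,"jaw": 255}]}}

```text
clock: 5.37
eef_pos: [482.4, -131.3, 70.4]
tool_rot: [-0.0, 0.983, 0.185, -0.001]
contact_force: [-0.8, -1.1, 0.5]
finger_gap: 0.181
```

```bash
python3 -c "
from h import *
go([482.2,-131.2,71],136)"
```

```text
t 5.37 tcp [ 482.4 -131.3   70.4] yaw 21.3 q [ 0.24  0.43 -0.05  2.07  0.03  0.64 -1.03] F [-0.8 -1.1  0.5] Mz [-0.25  0.06  0.09] gap 16.6
  t cm [-0.02 -0.01 -0.06] a [-2.000e-03  0.000e+00 -2.002e+00]
```

>>> {"method": "servo_tool", "body": {"increments": [{"ax": 0,"ay": 0,"az": 0.06,"tx": 0,"ty": 0,"tz": 0,"jaw": 255},{"ax": 0,"ay": 0,"az": 0.12,"tx": 0,"ty": 0,"tz": 0,"jaw": 255},{"ax": 0,"ay": 0,"az": 0.18,"tx": 0,"ty": 0,"tz": 0,"jaw": 255},{"ax": 0,"ay": 0,"az": 0.24,"tx": 0,"ty": 0,"tz": 0,"jaw": 255},{"ax": 0,"ay": 0,"az": 0.3,"tx": 0,"ty": 0,"tz": 0,"jaw": 255}]}}

```text
clock: 5.78
eef_pos: [482.5, -131.3, 70.5]
tool_rot: [0.001, 0.999, 0.038, -0.001]
contact_force: [0.7, -1.5, 0.5]
finger_gap: 0.193
```

```bash
python3 -c "
from h import *
go([482.2,-131.2,71],136)"
```

```text
t 5.78 tcp [ 482.5 -131.3   70.5] yaw 4.4 q [ 0.18  0.43  0.03  2.07 -0.02  0.64 -1.28] F [ 0.7 -1.5  0.5] Mz [-0.09 -0.61  1.58] gap 17.7
  t cm [-0.03 -0.01 -0.05] a [-1.000e-03  2.000e-03 -2.298e+00]
```

Red stop felt (Mz 1.58 N·m, up from 0.1). I release and lift.

>>> {"method": "servo_tool", "body": {"increments": [{"ax": 0,"ay": 0,"az": 0,"tx": 0,"ty": 0,"tz": 0,"jaw": 0},{"ax": 0,"ay": 0,"az": 0,"tx": 0,"ty": 0,"tz": 0,"jaw": 0},{"ax": 0,"ay": 0,"az": 0,"tx": 0,"ty": 0,"tz": 0,"jaw": 0},{"ax": 0,"ay": 0,"az": 0,"tx": 0,"ty": 0,"tz": 0,"jaw": 0},{"ax": 0,"ay": 0,"az": 0,"tx": 0,"ty": 0,"tz": -1,"jaw": 0}]}}

```text
clock: 6.2
eef_pos: [481.0, -130.8, 79.4]
tool_rot: [-0.001, 0.999, 0.037, -0.003]
contact_force: [-0.5, 0.6, -1.0]
finger_gap: 0.535
```

>>> {"method": "servo_tool", "body": {"increments": [{"ax": 0,"ay": 0,"az": 0,"tx": 0,"ty": 0,"tz": -3,"jaw": 0},{"ax": 0,"ay": 0,"az": 0,"tx": 0,"ty": 0,"tz": -6,"jaw": 0},{"ax": 0,"ay": 0,"az": 0,"tx": 0,"ty": 0,"tz": -8,"jaw": 0},{"ax": 0,"ay": 0,"az": -0.1,"tx": 0,"ty": 0,"tz": -8,"jaw": 0},{"ax": 0,"ay": 0,"az": -0.2,"tx": 0,"ty": 0,"tz": -8,"jaw": 0}]}}

```text
clock: 6.62
eef_pos: [483.7, -131.5, 163.1]
tool_rot: [0.0, 0.99, 0.139, 0.001]
contact_force: [0.2, -0.1, -0.4]
finger_gap: 0.895
```

```bash
python3 -c "
from h import *
go([519.5,66,150],237.6)"
```

```text
t 6.62 tcp [ 483.7 -131.5  163.1] yaw 16.0 q [ 0.2   0.28 -0.01  2.01  0.    0.84 -1.1 ] F [ 0.2 -0.1 -0.4] Mz [0.02 0.07 0.02] gap 82.4
  t cm [  8.87 -18.     1.3 ] a [-2.000e-03 -3.000e-03  2.415e+00]
```

>>> {"method": "servo_tool", "body": {"increments": [{"ax": 0,"ay": 0,"az": -0.12,"tx": 1.8,"ty": -3.6,"tz": 0,"jaw": 0},{"ax": 0,"ay": 0,"az": -0.24,"tx": 3.6,"ty": -7.2,"tz": 0,"jaw": 0},{"ax": 0,"ay": 0,"az": -0.36,"tx": 5.4,"ty": -10.8,"tz": 0,"jaw": 0},{"ax": 0,"ay": 0,"az": -0.48,"tx": 7.2,"ty": -14.4,"tz": 0,"jaw": 0},{"ax": 0,"ay": 0,"az": -0.6,"tx": 8.9,"ty": -18,"tz": 0,"jaw": 0}]}}

```text
clock: 7.03
eef_pos: [519.8, 67.9, 161.5]
tool_rot: [-0.0, 0.905, 0.426, -0.0]
contact_force: [-0.6, 0.7, 0.7]
finger_gap: 0.999
```

>>> {"method": "servo_tool", "body": {"increments": [{"ax": 0,"ay": 0,"az": -0.12,"tx": 0,"ty": 0,"tz": 0,"jaw": 0},{"ax": 0,"ay": 0,"az": -0.24,"tx": 0,"ty": 0,"tz": 0,"jaw": 0},{"ax": 0,"ay": 0,"az": -0.36,"tx": 0,"ty": 0,"tz": 0,"jaw": 0},{"ax": 0,"ay": 0,"az": -0.48,"tx": 0,"ty": 0,"tz": 0,"jaw": 0},{"ax": 0,"ay": 0,"az": -0.6,"tx": 0,"ty": 0,"tz": 0,"jaw": 0}]}}

```text
clock: 7.45
eef_pos: [519.6, 66.2, 161.2]
tool_rot: [-0.0, 0.738, 0.674, -0.001]
contact_force: [-0.6, -0.2, -0.3]
finger_gap: 1.003
```

>>> {"method": "servo_tool", "body": {"increments": [{"ax": 0,"ay": 0,"az": -0.12,"tx": 0,"ty": 0,"tz": 0,"jaw": 0},{"ax": 0,"ay": 0,"az": -0.24,"tx": 0,"ty": 0,"tz": 0,"jaw": 0},{"ax": 0,"ay": 0,"az": -0.36,"tx": 0,"ty": 0,"tz": 0,"jaw": 0},{"ax": 0,"ay": 0,"az": -0.48,"tx": 0,"ty": 0,"tz": 0,"jaw": 0},{"ax": 0,"ay": 0,"az": -0.6,"tx": 0,"ty": 0,"tz": 0,"jaw": 0}]}}

```text
clock: 7.87
eef_pos: [519.6, 65.9, 161.2]
tool_rot: [-0.001, 0.506, 0.862, -0.0]
contact_force: [-0.2, 0.5, 0.5]
finger_gap: 1.002
```

```bash
python3 -c "
from h import *
go([519.5,66,150],237.6)"
```

```text
t 7.87 tcp [519.6  65.9 161.2] yaw 119.1 q [ 0.17  0.37 -0.44  1.94  0.2   0.88  0.14] F [-0.2  0.5  0.5] Mz [ 0.   -0.11  0.01] gap 92.2
  t cm [ 0.01 -0.    1.12] a [-0.000e+00 -2.000e-03 -2.067e+00]
```

>>> {"method": "servo_tool", "body": {"increments": [{"ax": 0,"ay": 0,"az": -0.12,"tx": 0,"ty": 0,"tz": 0,"jaw": 0},{"ax": 0,"ay": 0,"az": -0.24,"tx": 0,"ty": 0,"tz": 0,"jaw": 0},{"ax": 0,"ay": 0,"az": -0.36,"tx": 0,"ty": 0,"tz": 0,"jaw": 0},{"ax": 0,"ay": 0,"az": -0.48,"tx": 0,"ty": 0,"tz": 0,"jaw": 0},{"ax": 0,"ay": 0,"az": -0.6,"tx": 0,"ty": 0,"tz": 0,"jaw": 0}]}}

```text
clock: 8.28
eef_pos: [519.6, 65.8, 161.2]
tool_rot: [-0.001, 0.229, 0.973, -0.0]
contact_force: [-0.4, -0.6, -1.1]
finger_gap: 1.001
```

>>> {"method": "servo_tool", "body": {"increments": [{"ax": 0,"ay": 0,"az": -0.12,"tx": 0,"ty": 0,"tz": 0,"jaw": 0},{"ax": 0,"ay": 0,"az": -0.24,"tx": 0,"ty": 0,"tz": 0,"jaw": 0},{"ax": 0,"ay": 0,"az": -0.36,"tx": 0,"ty": 0,"tz": 0,"jaw": 0},{"ax": 0,"ay": 0,"az": -0.48,"tx": 0,"ty": 0,"tz": 0,"jaw": 0},{"ax": 0,"ay": 0,"az": -0.6,"tx": 0,"ty": 0,"tz": 0,"jaw": 0}]}}

```text
clock: 8.7
eef_pos: [519.6, 65.8, 161.2]
tool_rot: [-0.001, -0.069, 0.998, -0.0]
contact_force: [0.2, 0.7, 1.0]
finger_gap: 1.001
```

```bash
python3 -c "
from h import *
go([519.5,66,150],237.6)"
```

```text
t 8.7 tcp [519.6  65.8 161.2] yaw -172.1 q [ 0.37  0.42 -0.69  1.92  0.34  0.92  1.22] F [0.2 0.7 1. ] Mz [ 0.05 -0.18  0.01] gap 92.1
  t cm [0.01 0.03 1.12] a [ 0.    -0.001 -0.868]
```

>>> {"method": "servo_tool", "body": {"increments": [{"ax": 0,"ay": 0,"az": -0.12,"tx": 0,"ty": 0,"tz": 0,"jaw": 0},{"ax": 0,"ay": 0,"az": -0.24,"tx": 0,"ty": 0,"tz": 0,"jaw": 0},{"ax": 0,"ay": 0,"az": -0.36,"tx": 0,"ty": 0,"tz": 0,"jaw": 0},{"ax": 0,"ay": 0,"az": -0.48,"tx": 0,"ty": 0,"tz": 0,"jaw": 0},{"ax": 0,"ay": 0,"az": -0.6,"tx": 0,"ty": 0,"tz": 0,"jaw": 0}]}}

```text
clock: 9.12
eef_pos: [519.6, 65.7, 161.2]
tool_rot: [-0.001, -0.36, 0.933, -0.0]
contact_force: [0.3, 0.6, 0.8]
finger_gap: 1.0
```

>>> {"method": "servo_tool", "body": {"increments": [{"ax": 0,"ay": 0,"az": -0.12,"tx": 0,"ty": 0,"tz": 1.5,"jaw": 0},{"ax": 0,"ay": 0,"az": -0.24,"tx": 0,"ty": 0,"tz": 3,"jaw": 0},{"ax": 0,"ay": 0,"az": -0.268,"tx": 0,"ty": 0,"tz": 4.2,"jaw": 0},{"ax": 0,"ay": 0,"az": -0.268,"tx": 0,"ty": 0,"tz": 4.2,"jaw": 0}]}}

```text
clock: 9.45
eef_pos: [518.0, 65.3, 116.6]
tool_rot: [-0.003, -0.479, 0.878, 0.001]
contact_force: [-0.6, -1.1, -0.2]
finger_gap: 1.001
```

```bash
python3 -c "
from h import *
a=bot.get_image('side')[0][140:260,230:390];b=bot.get_image('top')[0][170:290,230:400]
cv2.imwrite('pics/c3.png',cv2.resize(np.hstack([a,b]),None,fx=2.4,fy=2.4,interpolation=2))
go([519.5,66,71],237.6)
print(ray('side',[[304.3,213.3]],104))"
```

```text
t 9.55 tcp [519.3  66.  118.6] yaw -122.9 q [ 0.47  0.55 -0.84  1.95  0.53  0.88  1.92] F [-0.6  0.4  0.3] Mz [ 0.11 -0.08 -0.04] gap 92.0
  t cm [-0.01 -0.03  4.76] a [ 0.002 -0.001 -0.008]
[[523.82590093  76.85883841 104.        ]]
```

View pics/c3.png

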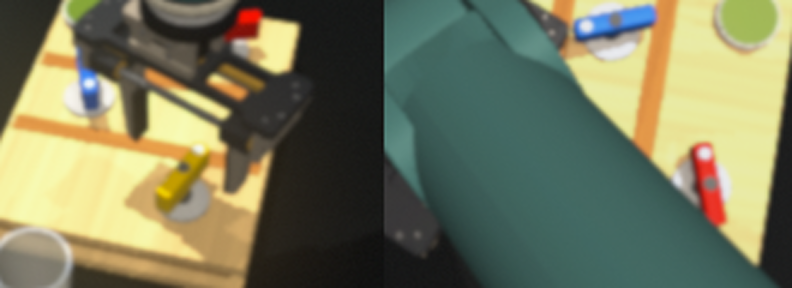

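The side view shows the fingers straddling the yellow bar (~(185,180) in the crop). In the top view the red bar has turned to yaw ~10°. I lower and close.

>>> {"method": "servo_tool", "body": {"increments": [{"ax": 0,"ay": 0,"az": -0.008,"tx": 0,"ty": 0,"tz": 1.6,"jaw": 0},{"ax": 0,"ay": 0,"az": -0.008,"tx": 0,"ty": 0,"tz": 3.2,"jaw": 60},{"ax": 0,"ay": 0,"az": -0.008,"tx": 0,"ty": 0,"tz": 4.8,"jaw": 100},{"ax": 0,"ay": 0,"az": -0.008,"tx": 0,"ty": 0,"tz": 4.8,"jaw": 255},{"ax": 0,"ay": 0,"az": -0.008,"tx": 0,"ty": 0,"tz": 4.8,"jaw": 255}]}}

```text
clock: 9.97
eef_pos: [519.5, 66.4, 71.0]
tool_rot: [-0.001, -0.483, 0.876, 0.0]
contact_force: [0.6, -0.0, -0.4]
finger_gap: 0.731
```

>>> {"method": "servo_tool", "body": {"increments": [{"ax": 0,"ay": 0,"az": 0,"tx": 0,"ty": 0,"tz": 0,"jaw": 255},{"ax": 0,"ay": 0,"az": 0,"tx": 0,"ty": 0,"tz": 0,"jaw": 255},{"ax": 0,"ay": 0,"az": 0,"tx": 0,"ty": 0,"tz": 0,"jaw": 255},{"ax": 0,"ay": 0,"az": 0,"tx": 0,"ty": 0,"tz": 0,"jaw": 255},{"ax": 0,"ay": 0,"az": 0,"tx": 0,"ty": 0,"tz": 0,"jaw": 255}]}}

```text
clock: 10.38
eef_pos: [519.6, 66.1, 70.9]
tool_rot: [-0.001, -0.483, 0.876, 0.0]
contact_force: [0.7, 0.2, 0.8]
finger_gap: 0.369
```

>>> {"method": "servo_tool", "body": {"increments": [{"ax": 0,"ay": 0,"az": 0,"tx": 0,"ty": 0,"tz": 0,"jaw": 255},{"ax": 0,"ay": 0,"az": 0,"tx": 0,"ty": 0,"tz": 0,"jaw": 255},{"ax": 0,"ay": 0,"az": 0,"tx": 0,"ty": 0,"tz": 0,"jaw": 255}]}}

```text
clock: 10.63
eef_pos: [519.5, 66.0, 70.5]
tool_rot: [-0.001, -0.483, 0.876, 0.0]
contact_force: [0.5, 0.4, 0.9]
finger_gap: 0.182
```

```bash
python3 -c "
from h import *
go([519.5,66,71],237.6)"
```

```text
t 10.63 tcp [519.5  66.   70.5] yaw -122.2 q [ 0.43  0.61 -0.78  1.98  0.6   0.8   1.87] F [0.5 0.4 0.9] Mz [-0.03 -0.06 -0.1 ] gap 16.8
  t cm [ 0.   -0.   -0.05] a [ 0.001 -0.001  0.003]
```

>>> {"method": "servo_tool", "body": {"increments": [{"ax": 0,"ay": 0,"az": 0,"tx": 0,"ty": 0,"tz": 0,"jaw": 255},{"ax": 0,"ay": 0,"az": 0.1,"tx": 0,"ty": 0,"tz": 0,"jaw": 255},{"ax": 0,"ay": 0,"az": 0.2,"tx": 0,"ty": 0,"tz": 0,"jaw": 255},{"ax": 0,"ay": 0,"az": 0.3,"tx": 0,"ty": 0,"tz": 0,"jaw": 255},{"ax": 0,"ay": 0,"az": 0.4,"tx": 0,"ty": 0,"tz": 0,"jaw": 255}]}}

```text
clock: 11.05
eef_pos: [519.7, 65.9, 70.5]
tool_rot: [-0.001, -0.297, 0.955, 0.0]
contact_force: [2.0, -1.5, -0.7]
finger_gap: 0.181
```

```bash
python3 -c "
from h import *
go([519.5,66,71],237.6)"
```

```text
t 11.05 tcp [519.7  65.9  70.5] yaw -145.4 q [ 0.36  0.58 -0.69  1.98  0.52  0.77  1.53] F [ 2.  -1.5 -0.7] Mz [-0.19 -0.44  0.2 ] gap 16.7
  t cm [ 0.01  0.02 -0.05] a [ 0.001 -0.001 -0.402]
```

Good; small forces. Continue to ~1.3, then in smaller steps.

>>> {"method": "servo_tool", "body": {"increments": [{"ax": 0,"ay": 0,"az": 0.11,"tx": 0,"ty": 0,"tz": 0,"jaw": 255},{"ax": 0,"ay": 0,"az": 0.22,"tx": 0,"ty": 0,"tz": 0,"jaw": 255},{"ax": 0,"ay": 0,"az": 0.33,"tx": 0,"ty": 0,"tz": 0,"jaw": 255},{"ax": 0,"ay": 0,"az": 0.44,"tx": 0,"ty": 0,"tz": 0,"jaw": 255},{"ax": 0,"ay": 0,"az": 0.55,"tx": 0,"ty": 0,"tz": 0,"jaw": 255}]}}

```text
clock: 11.47
eef_pos: [519.9, 65.4, 70.5]
tool_rot: [-0.001, -0.026, 1.0, -0.0]
contact_force: [1.5, -2.4, -1.8]
finger_gap: 0.185
```

>>> {"method": "servo_tool", "body": {"increments": [{"ax": 0,"ay": 0,"az": 0.07,"tx": 0,"ty": 0,"tz": 0,"jaw": 255},{"ax": 0,"ay": 0,"az": 0.14,"tx": 0,"ty": 0,"tz": 0,"jaw": 255},{"ax": 0,"ay": 0,"az": 0.21,"tx": 0,"ty": 0,"tz": 0,"jaw": 255},{"ax": 0,"ay": 0,"az": 0.28,"tx": 0,"ty": 0,"tz": 0,"jaw": 255},{"ax": 0,"ay": 0,"az": 0.35,"tx": 0,"ty": 0,"tz": 0,"jaw": 255}]}}

```text
clock: 11.88
eef_pos: [519.9, 65.1, 70.5]
tool_rot: [-0.0, 0.147, 0.989, -0.001]
contact_force: [0.8, -3.1, -0.1]
finger_gap: 0.181
```

```bash
python3 -c "
from h import *
go([519.5,66,71],237.6)"
```

```text
t 11.88 tcp [519.9  65.1  70.5] yaw 163.1 q [ 0.2   0.52 -0.48  1.99  0.35  0.72  0.78] F [ 0.8 -3.1 -0.1] Mz [-0.48 -0.5   0.11] gap 16.7
  t cm [ 0.06  0.07 -0.05] a [-1.000e-03 -2.000e-03 -1.301e+00]
```

>>> {"method": "servo_tool", "body": {"increments": [{"ax": 0,"ay": 0,"az": 0.06,"tx": 0,"ty": -0.1,"tz": 0,"jaw": 255},{"ax": 0,"ay": 0,"az": 0.12,"tx": 0,"ty": -0.1,"tz": 0,"jaw": 255},{"ax": 0,"ay": 0,"az": 0.18,"tx": 0,"ty": -0.1,"tz": 0,"jaw": 255},{"ax": 0,"ay": 0,"az": 0.24,"tx": 0,"ty": -0.1,"tz": 0,"jaw": 255},{"ax": 0,"ay": 0,"az": 0.3,"tx": 0,"ty": -0.1,"tz": 0,"jaw": 255}]}}

```text
clock: 12.3
eef_pos: [519.8, 64.9, 70.5]
tool_rot: [-0.0, 0.293, 0.956, -0.0]
contact_force: [2.9, -1.1, -1.1]
finger_gap: 0.182
```

```bash
python3 -c "
from h import *
go([519.5,66,71],237.6)"
```

```text
t 12.3 tcp [519.8  64.9  70.5] yaw 145.9 q [ 0.14  0.5  -0.4   1.99  0.3   0.7   0.53] F [ 2.9 -1.1 -1.1] Mz [-0.28 -0.59  0.15] gap 16.8
  t cm [ 0.09  0.07 -0.05] a [ 0.0e+00 -1.0e-03 -1.6e+00]
```

>>> {"method": "servo_tool", "body": {"increments": [{"ax": 0,"ay": 0,"az": 0.06,"tx": 0,"ty": 0,"tz": 0,"jaw": 255},{"ax": 0,"ay": 0,"az": 0.12,"tx": 0,"ty": 0,"tz": 0,"jaw": 255},{"ax": 0,"ay": 0,"az": 0.18,"tx": 0,"ty": 0,"tz": 0,"jaw": 255},{"ax": 0,"ay": 0,"az": 0.24,"tx": 0,"ty": 0,"tz": 0,"jaw": 255},{"ax": 0,"ay": 0,"az": 0.3,"tx": 0,"ty": 0,"tz": 0,"jaw": 255}]}}

```text
clock: 12.72
eef_pos: [519.6, 64.7, 70.5]
tool_rot: [-0.0, 0.432, 0.902, -0.0]
contact_force: [1.1, -1.8, -0.8]
finger_gap: 0.183
```

```bash
python3 -c "
from h import *
go([519.5,66,71],237.6)"
```

```text
t 12.72 tcp [519.6  64.7  70.5] yaw 128.7 q [ 0.08  0.49 -0.33  2.    0.24  0.69  0.27] F [ 1.1 -1.8 -0.8] Mz [-0.35 -0.5   0.21] gap 16.8
  t cm [ 0.11  0.07 -0.05] a [-0.0e+00 -1.0e-03 -1.9e+00]
```

>>> {"method": "servo_tool", "body": {"increments": [{"ax": 0,"ay": 0,"az": 0.06,"tx": 0,"ty": 0,"tz": 0,"jaw": 255},{"ax": 0,"ay": 0,"az": 0.12,"tx": 0,"ty": 0,"tz": 0,"jaw": 255},{"ax": 0,"ay": 0,"az": 0.18,"tx": 0,"ty": 0,"tz": 0,"jaw": 255},{"ax": 0,"ay": 0,"az": 0.24,"tx": 0,"ty": 0,"tz": 0,"jaw": 255},{"ax": 0,"ay": 0,"az": 0.3,"tx": 0,"ty": 0,"tz": 0,"jaw": 255}]}}

```text
clock: 13.13
eef_pos: [519.4, 64.6, 70.5]
tool_rot: [-0.0, 0.561, 0.827, -0.001]
contact_force: [1.3, -2.9, 0.9]
finger_gap: 0.186
```

```bash
python3 -c "
from h import *
go([519.5,66,71],237.6)"
```

```text
t 13.13 tcp [519.4  64.6  70.5] yaw 111.7 q [ 0.02  0.48 -0.26  2.    0.19  0.68  0.02] F [ 1.3 -2.9  0.9] Mz [-0.53 -0.39  1.13] gap 17.1
  t cm [ 0.13  0.06 -0.05] a [-1.000e-03 -1.000e-03 -2.198e+00]
```

Moment jumped to 1.13; I nudge a little further to confirm.

>>> {"method": "servo_tool", "body": {"increments": [{"ax": 0,"ay": 0,"az": 0.04,"tx": 0,"ty": 0,"tz": 0,"jaw": 255},{"ax": 0,"ay": 0,"az": 0.06,"tx": 0,"ty": 0,"tz": 0,"jaw": 255},{"ax": 0,"ay": 0,"az": 0.06,"tx": 0,"ty": 0,"tz": 0,"jaw": 255}]}}

```text
clock: 13.38
eef_pos: [519.5, 64.6, 70.6]
tool_rot: [0.0, 0.584, 0.812, -0.001]
contact_force: [3.1, -4.2, 0.1]
finger_gap: 0.193
```

```bash
python3 -c "
from h import *
go([519.5,66,71],237.6)"
```

```text
t 13.38 tcp [519.5  64.6  70.6] yaw 108.5 q [ 0.01  0.48 -0.24  2.    0.18  0.68 -0.03] F [ 3.1 -4.2  0.1] Mz [-0.92 -0.55  1.68] gap 17.8
  t cm [ 0.13  0.05 -0.04] a [-2.000e-03 -1.000e-03 -2.253e+00]
```

>>> {"method": "servo_tool", "body": {"increments": [{"ax": 0,"ay": 0,"az": 0,"tx": 0,"ty": 0,"tz": 0,"jaw": 0},{"ax": 0,"ay": 0,"az": 0,"tx": 0,"ty": 0,"tz": 0,"jaw": 0},{"ax": 0,"ay": 0,"az": 0,"tx": 0,"ty": 0,"tz": 0,"jaw": 0},{"ax": 0,"ay": 0,"az": 0,"tx": 0,"ty": 0,"tz": 0,"jaw": 0},{"ax": 0,"ay": 0,"az": 0,"tx": 0,"ty": 0,"tz": -1,"jaw": 0}]}}

```text
clock: 13.8
eef_pos: [517.5, 65.2, 79.2]
tool_rot: [-0.002, 0.586, 0.81, -0.002]
contact_force: [0.1, -0.7, 0.0]
finger_gap: 0.535
```

>>> {"method": "servo_tool", "body": {"increments": [{"ax": 0,"ay": 0,"az": 0,"tx": 0,"ty": 0,"tz": -3,"jaw": 0},{"ax": 0,"ay": 0,"az": 0,"tx": 0,"ty": 0,"tz": -6,"jaw": 0},{"ax": 0,"ay": 0,"az": 0,"tx": 0,"ty": 0,"tz": -8,"jaw": 0},{"ax": 0,"ay": 0,"az": 0,"tx": 0,"ty": 0,"tz": -8,"jaw": 0},{"ax": 0,"ay": 0,"az": 0,"tx": 0,"ty": 0,"tz": -8,"jaw": 0}]}}

```text
clock: 14.22
eef_pos: [520.0, 65.3, 162.0]
tool_rot: [0.0, 0.586, 0.81, 0.001]
contact_force: [0.1, -0.5, -0.2]
finger_gap: 0.896
```

```bash
python3 -c "
from h import *
go([619,-55,160],103)"
```

```text
t 14.22 tcp [520.   65.3 162. ] yaw 108.2 q [ 0.04  0.34 -0.28  1.94  0.12  0.87  0.02] F [ 0.1 -0.5 -0.2] Mz [-0.08 -0.09  0.03] gap 82.4
  t cm [-14.53   5.64   0.21] a [ 0.001 -0.     0.092]
```

>>> {"method": "servo_tool", "body": {"increments": [{"ax": 0,"ay": 0,"az": 0.09,"tx": -4,"ty": 1.5,"tz": 0,"jaw": 0},{"ax": 0,"ay": 0,"az": 0.09,"tx": -8,"ty": 3,"tz": 0,"jaw": 0},{"ax": 0,"ay": 0,"az": 0.09,"tx": -11.5,"ty": 4.5,"tz": 0,"jaw": 0},{"ax": 0,"ay": 0,"az": 0.09,"tx": -14.5,"ty": 5.6,"tz": 0,"jaw": 0},{"ax": 0,"ay": 0,"az": 0.09,"tx": -14.5,"ty": 5.6,"tz": 0,"jaw": 0}]}}

```text
clock: 14.63
eef_pos: [619.9, -62.6, 158.3]
tool_rot: [0.0, 0.625, 0.78, -0.002]
contact_force: [-0.7, -0.7, -0.4]
finger_gap: 0.999
```

>>> {"method": "servo_tool", "body": {"increments": [{"ax": 0,"ay": 0,"az": 0,"tx": 0,"ty": 0,"tz": 1.5,"jaw": 0},{"ax": 0,"ay": 0,"az": 0,"tx": 0,"ty": 0,"tz": 3,"jaw": 0},{"ax": 0,"ay": 0,"az": 0,"tx": 0,"ty": 0,"tz": 4.2,"jaw": 0},{"ax": 0,"ay": 0,"az": 0,"tx": 0,"ty": 0,"tz": 4.2,"jaw": 0}]}}

```text
clock: 14.97
eef_pos: [614.9, -54.4, 114.4]
tool_rot: [-0.004, 0.622, 0.783, -0.002]
contact_force: [-0.8, 0.3, -1.0]
finger_gap: 0.997
```

```bash
python3 -c "
from h import *
a=bot.get_image('side')[0][110:240,200:370];b=bot.get_image('top')[0][140:270,230:400]
cv2.imwrite('pics/c4.png',cv2.resize(np.hstack([a,b]),None,fx=2.3,fy=2.3,interpolation=2))
go([619,-55,71],103)"
```

```text
t 15.07 tcp [617.  -54.4 117.3] yaw 103.1 q [ 0.18  0.54 -0.19  1.74  0.13  0.87  0.16] F [0.1 0.5 0.7] Mz [-0.02 -0.14 -0.03] gap 92.0
  t cm [-0.11  0.2   4.63] a [-0.004 -0.002  0.003]
```

View pics/c4.png

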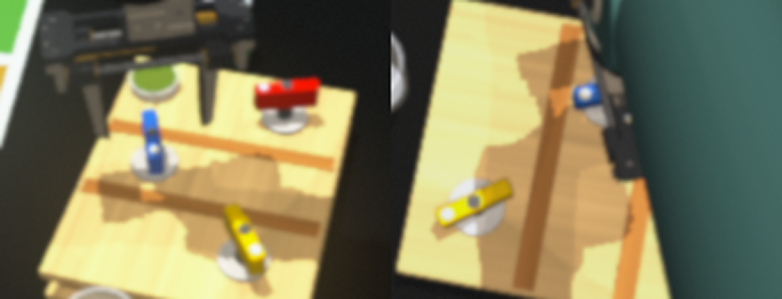

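Fingers straddle the blue bar (side crop ~(152,140)). The yellow bar has turned to its new angle, and the dish has not moved. I lower and close.

>>> {"method": "servo_tool", "body": {"increments": [{"ax": 0,"ay": 0,"az": 0,"tx": 0,"ty": 0.1,"tz": 1.6,"jaw": 0},{"ax": 0,"ay": 0,"az": 0,"tx": 0,"ty": 0.1,"tz": 3.2,"jaw": 60},{"ax": 0,"ay": 0,"az": 0,"tx": 0,"ty": 0.1,"tz": 4.7,"jaw": 100},{"ax": 0,"ay": 0,"az": 0,"tx": 0,"ty": 0.1,"tz": 4.7,"jaw": 255},{"ax": 0,"ay": 0,"az": 0,"tx": 0,"ty": 0.1,"tz": 4.7,"jaw": 255}]}}

```text
clock: 15.48
eef_pos: [618.6, -54.5, 71.5]
tool_rot: [-0.001, 0.622, 0.783, -0.001]
contact_force: [-0.3, 0.5, -0.4]
finger_gap: 0.729
```

>>> {"method": "servo_tool", "body": {"increments": [{"ax": 0,"ay": 0,"az": 0,"tx": 0,"ty": 0,"tz": 0,"jaw": 255},{"ax": 0,"ay": 0,"az": 0,"tx": 0,"ty": 0,"tz": 0,"jaw": 255}]}}

```text
clock: 15.65
eef_pos: [619.7, -54.6, 72.7]
tool_rot: [0.0, 0.622, 0.783, 0.0]
contact_force: [0.5, -0.5, -0.2]
finger_gap: 0.586
```

```bash
python3 -c "
from h import *
go([619,-55,71],103)"
```

```text
t 15.65 tcp [619.7 -54.6  72.7] yaw 103.1 q [ 0.17  0.6  -0.18  1.76  0.15  0.79  0.15] F [ 0.5 -0.5 -0.2] Mz [-0.05 -0.14 -0.05] gap 53.9
  t cm [-0.02 -0.08  0.17] a [0.    0.    0.002]
```

>>> {"method": "servo_tool", "body": {"increments": [{"ax": 0,"ay": 0,"az": 0,"tx": 0,"ty": -0.05,"tz": 0.15,"jaw": 255},{"ax": 0,"ay": 0,"az": 0,"tx": 0,"ty": -0.05,"tz": 0.15,"jaw": 255},{"ax": 0,"ay": 0,"az": 0,"tx": 0,"ty": -0.05,"tz": 0.15,"jaw": 255},{"ax": 0,"ay": 0,"az": 0,"tx": 0,"ty": -0.05,"tz": 0.15,"jaw": 255},{"ax": 0,"ay": 0,"az": 0,"tx": 0,"ty": -0.05,"tz": 0.15,"jaw": 255}]}}

```text
clock: 16.07
eef_pos: [618.2, -54.8, 69.9]
tool_rot: [-0.001, 0.622, 0.783, -0.0]
contact_force: [0.2, -0.1, 0.5]
finger_gap: 0.225
```

>>> {"method": "servo_tool", "body": {"increments": [{"ax": 0,"ay": 0,"az": 0,"tx": 0,"ty": 0,"tz": 0,"jaw": 255},{"ax": 0,"ay": 0,"az": 0,"tx": 0,"ty": 0,"tz": 0,"jaw": 255},{"ax": 0,"ay": 0,"az": 0,"tx": 0,"ty": 0,"tz": 0,"jaw": 255}]}}

```text
clock: 16.32
eef_pos: [618.5, -54.7, 69.8]
tool_rot: [-0.001, 0.622, 0.783, -0.0]
contact_force: [0.8, 1.1, -0.5]
finger_gap: 0.184
```

```bash
python3 -c "
from h import *
go([619,-55,71],103)"
```

```text
t 16.32 tcp [618.5 -54.7  69.8] yaw 103.1 q [ 0.17  0.6  -0.18  1.77  0.15  0.79  0.14] F [ 0.8  1.1 -0.5] Mz [-0.01 -0.46  0.13] gap 16.9
  t cm [-0.04  0.04 -0.12] a [-0.001 -0.     0.002]
```

>>> {"method": "servo_tool", "body": {"increments": [{"ax": 0,"ay": 0,"az": 0.09,"tx": 0,"ty": 0,"tz": 0,"jaw": 255},{"ax": 0,"ay": 0,"az": 0.18,"tx": 0,"ty": 0,"tz": 0,"jaw": 255},{"ax": 0,"ay": 0,"az": 0.27,"tx": 0,"ty": 0,"tz": 0,"jaw": 255},{"ax": 0,"ay": 0,"az": 0.36,"tx": 0,"ty": 0,"tz": 0,"jaw": 255},{"ax": 0,"ay": 0,"az": 0.45,"tx": 0,"ty": 0,"tz": 0,"jaw": 255}]}}

```text
clock: 16.73
eef_pos: [618.7, -54.7, 69.9]
tool_rot: [-0.0, 0.782, 0.623, -0.0]
contact_force: [1.2, 0.6, -1.7]
finger_gap: 0.182
```

>>> {"method": "servo_tool", "body": {"increments": [{"ax": 0,"ay": 0,"az": 0.09,"tx": 0,"ty": 0,"tz": 0,"jaw": 255},{"ax": 0,"ay": 0,"az": 0.18,"tx": 0,"ty": 0,"tz": 0,"jaw": 255},{"ax": 0,"ay": 0,"az": 0.27,"tx": 0,"ty": 0,"tz": 0,"jaw": 255},{"ax": 0,"ay": 0,"az": 0.36,"tx": 0,"ty": 0,"tz": 0,"jaw": 255},{"ax": 0,"ay": 0,"az": 0.45,"tx": 0,"ty": 0,"tz": 0,"jaw": 255}]}}

```text
clock: 17.15
eef_pos: [618.9, -54.8, 69.9]
tool_rot: [-0.0, 0.901, 0.433, -0.0]
contact_force: [2.4, -0.7, -0.8]
finger_gap: 0.181
```

```bash
python3 -c "
from h import *
go([618.5,-54.7,71],103)"
```

```text
t 17.15 tcp [618.9 -54.8  69.9] yaw 51.3 q [ 0.    0.59  0.04  1.78 -0.03  0.77 -0.61] F [ 2.4 -0.7 -0.8] Mz [-0.03 -0.61  0.08] gap 16.6
  t cm [-0.01 -0.04 -0.11] a [-0.     0.    -0.902]
```

>>> {"method": "servo_tool", "body": {"increments": [{"ax": 0,"ay": 0,"az": 0.08,"tx": 0,"ty": 0,"tz": 0,"jaw": 255},{"ax": 0,"ay": 0,"az": 0.16,"tx": 0,"ty": 0,"tz": 0,"jaw": 255},{"ax": 0,"ay": 0,"az": 0.24,"tx": 0,"ty": 0,"tz": 0,"jaw": 255},{"ax": 0,"ay": 0,"az": 0.32,"tx": 0,"ty": 0,"tz": 0,"jaw": 255},{"ax": 0,"ay": 0,"az": 0.4,"tx": 0,"ty": 0,"tz": 0,"jaw": 255}]}}

```text
clock: 17.57
eef_pos: [619.0, -54.9, 69.9]
tool_rot: [0.0, 0.969, 0.246, -0.0]
contact_force: [2.8, -1.2, -3.1]
finger_gap: 0.179
```

```bash
python3 -c "
from h import *
go([618.5,-54.7,71],103)"
```

```text
t 17.57 tcp [619.  -54.9  69.9] yaw 28.4 q [-0.07  0.59  0.14  1.78 -0.11  0.77 -0.95] F [ 2.8 -1.2 -3.1] Mz [-0.05 -0.69  0.15] gap 16.5
  t cm [-0.03 -0.04 -0.11] a [-0.     0.    -1.302]
```

>>> {"method": "servo_tool", "body": {"increments": [{"ax": 0,"ay": 0,"az": 0.06,"tx": 0,"ty": 0,"tz": 0,"jaw": 255},{"ax": 0,"ay": 0,"az": 0.12,"tx": 0,"ty": 0,"tz": 0,"jaw": 255},{"ax": 0,"ay": 0,"az": 0.18,"tx": 0,"ty": 0,"tz": 0,"jaw": 255},{"ax": 0,"ay": 0,"az": 0.24,"tx": 0,"ty": 0,"tz": 0,"jaw": 255},{"ax": 0,"ay": 0,"az": 0.3,"tx": 0,"ty": 0,"tz": 0,"jaw": 255}]}}

```text
clock: 17.98
eef_pos: [619.1, -55.0, 69.9]
tool_rot: [0.001, 0.995, 0.1, -0.0]
contact_force: [5.9, -0.6, -3.5]
finger_gap: 0.189
```

```bash
python3 -c "
from h import *
go([618.5,-54.7,71],103)"
```

```text
t 17.98 tcp [619.1 -55.   69.9] yaw 11.5 q [-0.13  0.6   0.22  1.79 -0.17  0.78 -1.19] F [ 5.9 -0.6 -3.5] Mz [ 0.19 -1.51  1.41] gap 17.4
  t cm [-0.05 -0.04 -0.11] a [ 1.000e-03  1.000e-03 -1.597e+00]
```

>>> {"method": "servo_tool", "body": {"increments": [{"ax": 0,"ay": 0,"az": 0.03,"tx": 0,"ty": 0,"tz": 0,"jaw": 255},{"ax": 0,"ay": 0,"az": 0.05,"tx": 0,"ty": 0,"tz": 0,"jaw": 255},{"ax": 0,"ay": 0,"az": 0.05,"tx": 0,"ty": 0,"tz": 0,"jaw": 255}]}}

```text
clock: 18.23
eef_pos: [618.9, -55.1, 69.9]
tool_rot: [0.001, 0.997, 0.076, -0.0]
contact_force: [4.1, -2.9, -0.9]
finger_gap: 0.193
```

```bash
python3 -c "
from h import *
go([618.5,-54.7,71],103)"
```

```text
t 18.23 tcp [618.9 -55.1  69.9] yaw 8.7 q [-0.14  0.6   0.23  1.79 -0.18  0.78 -1.23] F [ 4.1 -2.9 -0.9] Mz [-0.48 -0.86  1.62] gap 17.8
  t cm [-0.03 -0.04 -0.11] a [ 0.000e+00  1.000e-03 -1.645e+00]
```

Blue is home. I release, lift and clear the view.

>>> {"method": "servo_tool", "body": {"increments": [{"ax": 0,"ay": 0,"az": 0,"tx": 0,"ty": 0,"tz": 0,"jaw": 0},{"ax": 0,"ay": 0,"az": 0,"tx": 0,"ty": 0,"tz": 0,"jaw": 0},{"ax": 0,"ay": 0,"az": 0,"tx": 0,"ty": 0,"tz": 0,"jaw": 0},{"ax": 0,"ay": 0,"az": 0,"tx": 0,"ty": 0,"tz": 0,"jaw": 0},{"ax": 0,"ay": 0,"az": 0,"tx": 0,"ty": 0,"tz": -1,"jaw": 0}]}}

```text
clock: 18.65
eef_pos: [616.2, -54.6, 78.1]
tool_rot: [-0.001, 0.997, 0.074, -0.003]
contact_force: [0.1, -0.2, -0.9]
finger_gap: 0.535
```

>>> {"method": "servo_tool", "body": {"increments": [{"ax": 0,"ay": 0,"az": 0,"tx": 0,"ty": 0,"tz": -3,"jaw": 0},{"ax": 0,"ay": 0,"az": 0,"tx": 0,"ty": 0,"tz": -6,"jaw": 0},{"ax": 0,"ay": 0,"az": 0,"tx": 0,"ty": 0,"tz": -9,"jaw": 0},{"ax": 0,"ay": 0,"az": 0,"tx": 0,"ty": 0,"tz": -13,"jaw": 0},{"ax": 0,"ay": 0,"az": 0,"tx": 0,"ty": 0,"tz": -13,"jaw": 0}]}}

```text
clock: 19.07
eef_pos: [622.6, -55.5, 218.6]
tool_rot: [0.0, 0.997, 0.074, 0.006]
contact_force: [1.3, -0.4, 1.1]
finger_gap: 0.902
```

```bash
python3 -c "
from h import *
go([380,-420,215],8)"
```

```text
t 19.07 tcp [622.6 -55.5 218.6] yaw 8.5 q [-0.17  0.42  0.27  1.69 -0.13  1.04 -1.28] F [ 1.3 -0.4  1.1] Mz [-0.05 -0.13 -0.07] gap 83.0
  t cm [-29.4   32.46   0.06] a [ 0.001 -0.011  0.009]
```

>>> {"method": "servo_tool", "body": {"increments": [{"ax": 0,"ay": 0,"az": 0,"tx": -29,"ty": 32,"tz": 0,"jaw": 0},{"ax": 0,"ay": 0,"az": 0,"tx": -29,"ty": 32,"tz": 0,"jaw": 0},{"ax": 0,"ay": 0,"az": 0,"tx": -29,"ty": 32,"tz": 0,"jaw": 0},{"ax": 0,"ay": 0,"az": 0,"tx": -29,"ty": 32,"tz": 0,"jaw": 0},{"ax": 0,"ay": 0,"az": 0,"tx": -29,"ty": 32,"tz": 0,"jaw": 0}]}}

```text
clock: 19.48
eef_pos: [501.7, -229.6, 210.7]
tool_rot: [-0.0, 0.997, 0.075, -0.0]
contact_force: [0.7, -1.0, 0.2]
finger_gap: 1.003
```

>>> {"method": "servo_tool", "body": {"increments": [{"ax": 0,"ay": 0,"az": 0,"tx": -15,"ty": 17,"tz": 0,"jaw": 0},{"ax": 0,"ay": 0,"az": 0,"tx": -15,"ty": 17,"tz": 0,"jaw": 0},{"ax": 0,"ay": 0,"az": 0,"tx": -15,"ty": 17,"tz": 0,"jaw": 0},{"ax": 0,"ay": 0,"az": 0,"tx": -15,"ty": 17,"tz": 0,"jaw": 0},{"ax": 0,"ay": 0,"az": 0,"tx": -15,"ty": 17,"tz": 0,"jaw": 0}]}}

```text
clock: 19.9
eef_pos: [388.8, -404.7, 211.0]
tool_rot: [-0.0, 0.997, 0.075, -0.0]
contact_force: [1.0, -0.3, -0.1]
finger_gap: 1.001
```

>>> {"method": "servo_tool", "body": {"increments": [{"ax": 0,"ay": 0,"az": 0,"tx": 0,"ty": 0,"tz": 0,"jaw": 0},{"ax": 0,"ay": 0,"az": 0,"tx": 0,"ty": 0,"tz": 0,"jaw": 0},{"ax": 0,"ay": 0,"az": 0,"tx": 0,"ty": 0,"tz": 0,"jaw": 0}]}}

```text
clock: 20.15
eef_pos: [390.3, -402.9, 210.4]
tool_rot: [-0.001, 0.997, 0.074, -0.001]
contact_force: [-0.5, 1.7, -0.3]
finger_gap: 0.999
```

```bash
python3 -c "
from h import *
go([380,-420,215],8)
im=bot.get_image('top')[0]
cv2.imwrite('pics/end.png',cv2.resize(im[130:290,180:480],None,fx=2.5,fy=2.5,interpolation=2))
o=cv2.imread('pics/top0.png')
for k,(x,y,r) in dict(jar=(440,214,28),dish=(381,177,20),beaker=(218,170,26)).items():
    T=o[y-r:y+r,x-r:x+r];q=im[y-r-6:y+r+6,x-r-6:x+r+6]
    m=cv2.minMaxLoc(cv2.matchTemplate(q,T,5)); print(k,round(m[1],3),np.array(m[3])-6)
"
```

```text
t 20.15 tcp [ 390.3 -402.9  210.4] yaw 8.5 q [ 0.4   0.33  0.43  1.85 -0.16  0.99 -0.53] F [-0.5  1.7 -0.3] Mz [ 0.08 -0.05 -0.05] gap 91.9
  t cm [-1.27  1.54 -0.46] a [-0.001  0.001  0.009]
jar 1.0 [0 0]
dish 1.0 [0 0]
beaker 1.0 [0 0]
```

View pics/end.png

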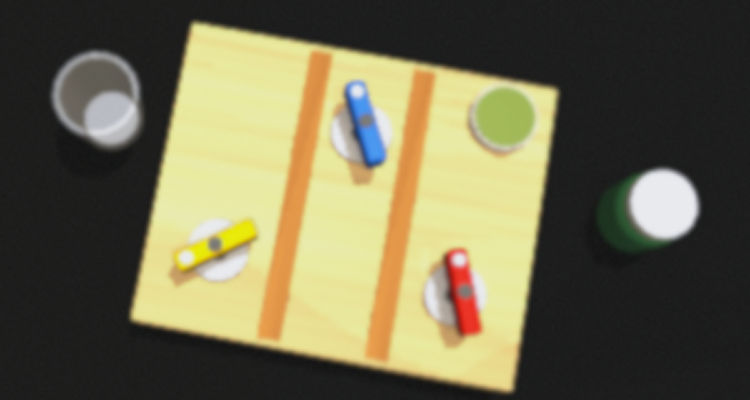

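Run:
```python
from h import *
im,d=bot.get_image('top')
for c,(x,y) in dict(red=(365,247),yellow=(266,228),blue=(326,179)).items():
    m=mask(im,c,190 if c=='yellow' else 150);k=np.zeros_like(m);k[y-22:y+22,x-22:x+22]=m[y-22:y+22,x-22:x+22]
    v,u=np.nonzero(k);P=depthpts('top',np.c_[u,v],d[v,u]);t=P[P[:,2]>101]
    w,V=np.linalg.eigh(np.cov(t[:,:2].T));a=V[:,1];r=cv2.minAreaRect(t[:,:2].astype(np.float32))
    print(c,np.degrees(np.arctan2(a[1],a[0])).round(1)%180,np.round(r[0],1),np.round(r[1],1),round(r[2],1))
```

```text
red 7.199999999999989 [444.7 -65.5] [ 64.5 170.8] 29.4
yellow 116.9 [517.1  64.4] [14.4 66.1] 26.0
blue 175.8 [529.2 -27.7] [ 39.2 219.3] 72.1
```

Run:
```python
from h import *
im,d=bot.get_image('top')
for c,(x,y) in dict(red=(365,247),yellow=(266,228),blue=(326,179)).items():
    m=mask(im,c,190 if c=='yellow' else 150);k=np.zeros_like(m);k[y-22:y+22,x-22:x+22]=m[y-22:y+22,x-22:x+22]
    v,u=np.nonzero(k);ok=(d[v,u]>780)&(d[v,u]<880);P=depthpts('top',np.c_[u,v][ok],d[v,u][ok]);t=P[(P[:,2]>98)&(P[:,2]<115)]
    w,V=np.linalg.eigh(np.cov(t[:,:2].T));a=V[:,1];r=cv2.minAreaRect(t[:,:2].astype(np.float32))
    print(c,len(t),np.degrees(np.arctan2(a[1],a[0])).round(1)%180,np.round(r[0],1),np.round(r[1],1),round(r[2],1))
```

```text
red 194 11.300000000000011 [ 481.1 -129.9] [66.3 16.2] 10.4
yellow 146 116.8 [517.2  64.4] [14.2 65.9] 25.8
blue 153 16.80000000000001 [611.5 -55.6] [56.7 13.4] 16.5
```

Each bar rests where its stop was felt. For yellow, the moment-against-angle slope puts first contact with the stop at ≈117°, and the picture shows ≈116.5°. I hand in.

```bash
python3 -c "
from bench import bot
print(bot.sign_off())"
```

```text
the job is handed in; nothing more can be done
None
```

I tightened the red, yellow and blue knobs in that order, each until it was hard against its end stop, and handed the job in at about 20 s of the 72 s allowed.

| Knob | Turning moment before the stop (N·m) | Moment at the stop (N·m) | Gripper yaw at the stop | Bar yaw after release |
|---|---|---|---|---|
| Red | 0.09–0.16 | 1.58 | 4° | about 11° |
| Yellow | 0.11–0.21 | 1.68 | 108.5° | about 116.5° |
| Blue | 0.08–0.15 | 1.62 | 9° | about 16.5° |

- **Stops:** yellow and blue each got a further small nudge, and the moment rose again. Red did not, because its moment had already reached 1.58 N·m.
- **Disagreement:** the released bars sit 6.5–8° short of the final gripper yaw. I put this down to the bar skewing and the fingers flexing at the stop. For yellow, the slope of moment against angle puts first contact with the stop at about 117°, which matches the picture. I did not make that check for red or blue, or grip any knob again to test it.
- **Dish, beaker and jar:** in the last top picture all three match the first picture with zero pixel shift.
- **Arm:** it was clear of everything at hand-in, and the wrist force readings during the job stayed under 7 N.

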